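# Put the stabiliser ring on the flask

### The arm

A 6-joint arm with a two-finger parallel gripper is mounted at the origin on the work surface. World frame = base frame: x ahead of the robot, y to its left, z up, the work surface at z = 0. Lengths are in m, angles in rad, forces in N, time in s.
With the tool pointing down it reaches from about 0.325 to 1 m from the base axis. Payload 5.1 kg.
Tool frame: the origin (TCP) lies where the fingers leave the gripper's body, on its centre line; the fingertips stand 73 mm ahead of it and the grasp point (between the pads) lies 54 mm ahead of it; z points along the fingers, y is the line along which they close (so a half turn about z gives the same grasp; the last joint's range is limited). The gripper opens to 85 mm and grips with 20 to 120 N. Pads are 22 mm wide; open, the fingers measure 114 mm over their backs; the gripper's body (76 mm by 85 mm) begins 54 mm behind the grasp point. The pads swing forward as they close: fully open they stand 13 mm farther back than shut.
Start: joints at [1.261, 0.124, 1.65, -0, 1.367, -0.083], TCP at [0.146, 0.633, 0.304] pointing down, gripper open.
Joint ranges: [-2.61, 2.61], [-1.02, 2.33], [0.03, 2.71], [-1.35, 4.49], [0.32, 2.68], [-2.91, 2.91]. Speed limits (rad/s): [2.57, 2.57, 3.14, 3.14, 3.14, 3.14].

### API

Orientations are given as a 3x3 rotation matrix whose columns are the frame's x, y, z axes.
In Python, from bench import manip gives the robot as it stands.
- The arm moves only by the shell command python3 -m inch 'ROWS' [OPENING] [FORCE]. ROWS is JSON, a list of rows, each a list of 6 numbers: the shift along the tool's x, y, z in units of 80 cm (1.0 is 80 cm), then the turn, a rotation vector about the tool's x, y, z in units of 45 degrees (1.0 is 45 degrees). A call has 1 to 5 rows; each row is the pose to reach, as a shift and turn from the pose commanded when the call began, along the tool's axes at that moment; what a row does not reach only later rows make up. A row lasts 1/12 s, in which the tool goes at most 41.7 mm and 7.16 degrees, less where a joint would pass 70% of its speed; a pose out of reach is approached as far as the arm can. A call with a number of a shift or a turn outside -1 to 1 is refused whole. A call with a gripper value outside its range is refused whole. OPENING is the opening, from 0 (shut) to 1 (fully open), set as the call begins (- or left out, the last holds). The fingers move at their own pace and stop on an object; FORCE is the grip in N (left out, the last holds). Time passes only in rows, so rows that repeat a pose let the fingers close. It gives the time, the measured TCP pose, the force, the opening and the grip force at its end, in the units of the state.
- manip.observe(): the state, without advancing time (a new reading comes with each control period).
- manip.capture(name): name is "scene" or "top" or "wrist"; returns a dict with "pixels" (420x560x3 uint8, red, green, blue), "fx", "fy", "cx", "cy" (pixels), "T" (4x4, takes a point from camera to world coordinates); the wrist camera has in their place "mount" (4x4, takes a point from camera to tool coordinates, whose origin is the TCP and whose axes are the flange's). Camera axes: x right, y up, looking along -z (the intrinsics and any distortion apply to the point x, -y, -z); pixel columns grow to the right and rows downward; lengths in m; the calibration is good to about 2 mm. A picture is of the moment at which its call begins: read the wrist's pose just before it. There is no depth.
- manip.finish_job(): hands the job in; it is judged then, once.
The state is a dict: "clock": time; "joints": joint angles; "dq": joint speeds; "joint_torque": joint torques, N m; "tool_pos": TCP position; "tcp_rot": TCP orientation; "contact_force": force on the tool from outside, world axes, zero at the start; "wrist_torque": the same for the moment, N m; "gripper_width": finger opening in m; "grip_force": force on a finger pad.
Only numpy, scipy, OpenCV 4.12 (cv2) and the standard library are available. Lean on these libraries where they do the work, as an engineer would, in place of code of your own. Each camera call takes 0.05 s, during which the arm holds its last target. There are 200 camera calls.

### The job

Lift the larger of the two weight rings up off its slanted peg and lower it over the capped neck of the conical flask in the steel bath tray, holding it until it rests on the flask's sloping shoulder (do not drop it), so that it lies level around the neck; then let go. The flask must stay standing at its place in the tray, and the smaller ring and the jar must be left where they are.

Things in the scene. Friction and masses are not known exactly. Their poses are not given: they have to be found in the camera images.
- ring_large: the larger weight ring, white plastic-coated: outer diameter 64, inner 42, height 16 mm, about 0.22 kg. Origin: centre of its lower face; z along its axis. It starts flat on stand_large's collar around the peg, slid about 6 mm down the slope off the peg's axis, so its z leans 30 degrees from vertical towards the stand's -x. Its sides overhang the collar by 6 mm left and right (stand's y)
- ring_large_center (a point): the centre of the larger ring, 8 mm along its z from its origin
- stand_large: fixed stand: round grey base 90 mm across, steel column 22 across, on it a slanted steel peg 30 across rising from a collar disc 52 across, 12 thick. Origin: centre of the underside. The peg's axis starts at (20, 0, 105) mm, the centre of the collar's upper face, and runs 45 mm along (-0.5, 0, 0.866) in the stand's frame: 30 degrees off vertical, towards -x (roughly the robot's right)
- ring_small: a smaller white weight ring, outer diameter 46, inner 26, height 12 mm, too small for the flask, lying in the same way on its own stand; leave it alone. Origin at the centre of its lower face
- stand_small: fixed stand of the smaller ring, like the other but with a peg 18 mm thick and a collar 36 mm across. Origin at the centre of the underside
- flask: conical flask, white plastic, grey cap, 0.3 kg, loose, upright in the tray. Origin: centre of its underside, z up. Base diameter 90 up to z = 12 mm, then a cone narrowing to the neck, 28 across, at z = 66 mm; cap 32 across from z = 74 to 98 mm (top, chamfered). The larger ring rests on the cone with its lower face at z = about 54 mm
- flask_seat (a point): on the flask's axis, 62 mm above its underside: where the centre of the larger ring is when it is seated
- bath: fixed shallow open steel tray, 180 (x) x 250 (y) x 40 mm high, walls and floor 5 mm. Origin at the centre of its underside. The flask and the jar stand in it, side by side along its y
- jar: white straight jar with a grey cap, 54 across, 65 mm high, loose in the tray beside the flask; leave it alone. Origin at the centre of its underside
Not all that is in view belongs to the job. What is shaped like the flask but green, orange or yellow is not meant.

How it is judged:
On the way, in this order (a step that is already met when the one before it is completed fails the run):
1. the larger ring is lifted clear of its peg in the gripper (contact force between ring_large and the fingers above 0.5 N and contact force between ring_large and stand_large below 0.05 N and z of ring_large_center in the frame of stand_large above 0.15 m), for 0.1 s.
2. the larger ring is down on the flask's shoulder while still held by the fingers (contact force between ring_large and the fingers above 0.5 N and z of ring_large_center in the frame of flask between 0.054 and 0.069 m and horizontal distance between ring_large_center and flask_seat below 0.009 m), for 0.05 s.
At the end, for the whole second after the job is handed in: Larger ring released and at rest on the flask: centre within 9 mm of the flask's axis and 54 to 69 mm above its underside, axes within 0.2 rad; flask at rest, upright within 0.1 rad, within 40 mm of its start (z of ring_large_center in the frame of flask between 0.054 and 0.069 m and horizontal distance between ring_large_center and flask_seat below 0.009 m and angle between the z axis of ring_large and the z axis of flask, either way round below 0.2 rad and angle between flask's own z axis and vertical below 0.1 rad and distance of flask from where it was at the start of the episode below 0.04 m and contact force between ring_large and the fingers below 0.05 N and linear speed of each of ring_large, flask below 0.02 m/s); the robot touches nothing.
It fails at once if the flask is tipped by more than 0.35 rad (angle between flask's own z axis and vertical above 0.35 rad).
It fails at once if the smaller ring is shifted by more than 30 mm (distance of ring_small from where it was at the start of the episode above 0.03 m).
It fails at once if the jar is shifted by more than 30 mm (distance of jar from where it was at the start of the episode above 0.03 m).
It also fails if it takes over 45 s, if anything falls off the work surface, if the arm or the gripper's body presses on something with over 40 N, if the wrist force passes 120 N, or if a joint passes its speed limit or range.

## Working session

There is one attempt and no reset: what is moved stays moved. The work goes in short steps, Python scripts to look and compute and a shell command to move; the robot and the scene stay as the last step left them, time stands still between calls to the robot, and variables do not carry over. Pictures are saved under pics/ and viewed, at most 12 in all, crops included, and the job is handed in when it is done.

```bash
mkdir -p pics; python3 - <<'E'
from bench import manip
import cv2,pickle,numpy as np
s=manip.observe();print(s)
d={}
for n in("scene","top"):
    c=manip.capture(n);d[n]=c;cv2.imwrite(f'pics/{n}0.png',c["pixels"][:,:,::-1]);print(n,c['fx'],c['fy'],c['cx'],c['cy'],np.round(c['T'],3).tolist(),[k for k in c])
pickle.dump(d,open('c0.pkl','wb'))
E
```

```text
{'clock': 0.0, 'joints': array([ 1.26137923e+00,  1.24526127e-01,  1.65167791e+00,  2.62909027e-05,
        1.36749631e+00, -8.25801053e-02]), 'dq': array([ 0.00015012, -0.00087135, -0.00066495,  0.00086937,  0.0004084 ,
        0.00084923]), 'joint_torque': array([ 1.06019806e-04, -4.23614788e+01, -3.65450335e+01, -1.16321949e-04,
        7.11287998e-03,  1.50794023e-05]), 'tool_pos': array([0.14605333, 0.63290794, 0.30263694]), 'tcp_rot': array([[-9.74381351e-01,  2.24901176e-01, -6.66325924e-04],
       [ 2.24902075e-01,  9.74379319e-01, -1.99975871e-03],
       [ 1.99506115e-04, -2.09838567e-03, -9.99997778e-01]]), 'contact_force': array([ 0.47424809,  0.21638269, -0.28271861]), 'wrist_torque': array([0.01111723, 0.03141114, 0.03066286]), 'grip_force': 0.0, 'gripper_width': 0.0855766100707861}
scene 480.8231501453842 480.8231501453842 286.6603944218984 210.19067247912022 [[-0.484, -0.689, 0.539, 1.121], [0.875, -0.372, 0.309, 0.334], [-0.012, 0.621, 0.784, 0.871], [0.0, 0.0, 0.0, 1.0]] ['pixels', 'fx', 'fy', 'cx', 'cy', 'T']
top 436.88677219410107 436.88677219410107 275.6256208887164 205.49447364854376 [[-0.027, 0.981, -0.19, 0.409], [-1.0, -0.028, -0.005, 0.002], [-0.01, 0.19, 0.982, 0.884], [0.0, 0.0, 0.0, 1.0]] ['pixels', 'fx', 'fy', 'cx', 'cy', 'T']
```

View pics/scene0.png

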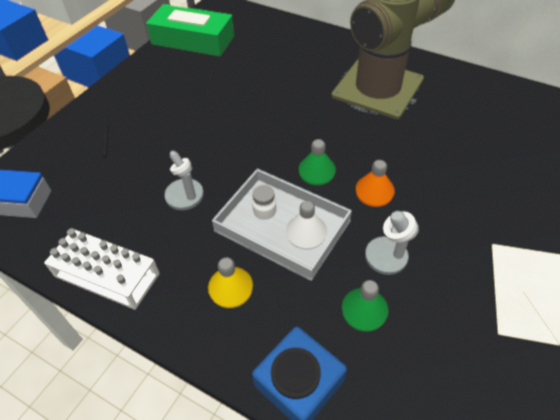

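View pics/top0.png

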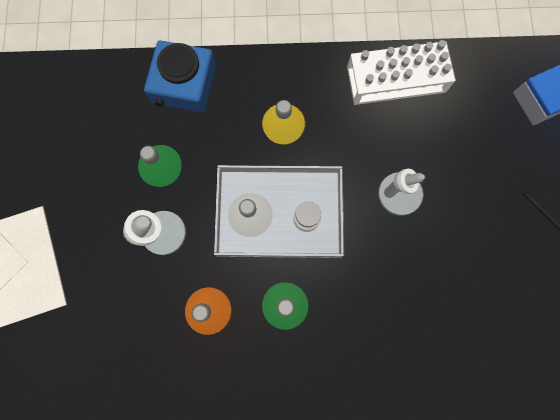

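The scene view shows the large ring on its stand at about (401,226) with the base at (387,254), and the white flask in the tray at (307,220). The top view has the ring at (142,227), its base at (163,233), the flask base at (250,215) with its cap at (248,208), and the jar at (307,216).

```bash
cat > h.py <<'E'
import numpy as np,cv2
def ray(c,p,T=None):
    T=c['T'] if T is None else T
    d=T[:3,:3]@np.array([(p[0]-c['cx'])/c['fx'],-(p[1]-c['cy'])/c['fy'],-1]);return T[:3,3],d/np.linalg.norm(d)
def plane(c,p,z,T=None):
    o,d=ray(c,p,T);return o+d*(z-o[2])/d[2]
def tri(rs):
    A=sum(np.eye(3)-np.outer(d,d) for o,d in rs);b=sum((np.eye(3)-np.outer(d,d))@o for o,d in rs)
    x=np.linalg.solve(A,b);return x,[np.linalg.norm(np.cross(x-o,d)) for o,d in rs]
def proj(c,P,T=None):
    T=c['T'] if T is None else T
    q=T[:3,:3].T@(np.array(P)-T[:3,3]);return np.array([c['cx']-c['fx']*q[0]/q[2],c['cy']+c['fy']*q[1]/q[2]])
def blobs(m,amin=30):
    n,l,s,ce=cv2.connectedComponentsWithStats(m.astype(np.uint8))
    return [(s[i].tolist(),ce[i].round(1).tolist()) for i in range(1,n) if s[i][4]>amin]
E
python3 - <<'E'
import pickle,numpy as np,cv2
from h import *
d=pickle.load(open('c0.pkl','rb'));out=[]
for n,(x,y,w,h) in dict(scene=(350,190,90,90),top=(110,195,90,70)).items():
    im=d[n]['pixels'][y:y+h,x:x+w];out.append(cv2.resize(im,(400,350),interpolation=cv2.INTER_CUBIC))
    g=im.min(2);
    for t in (170,190,210): print(n,t,[(b[0],(np.array(b[1])+[x,y]).tolist()) for b in blobs(g>t)])
for n,(x,y,w,h) in dict(scene=(210,165,145,110),top=(210,160,140,100)).items():
    # caps
    im=d[n]['pixels'][y:y+h,x:x+w];out.append(cv2.resize(im,(400,250),interpolation=cv2.INTER_CUBIC))
cv2.imwrite('pics/crop1.png',np.vstack([np.hstack(out[:2]),np.hstack(out[2:])])[:,:,::-1])
T,S=d['top'],d['scene']
print('base top',plane(T,(163,233),.01),'scene',plane(S,(387,254),.01))
print('ring',tri([ray(T,(142,227.5)),ray(S,(401,226.5))]))
print('flask base',plane(T,(250,215),.017),'cap',tri([ray(T,(247.5,207.5)),ray(S,(307,207))]))
E
```

```text
scene 170 [([33, 22, 34, 28, 554], [400.4, 226.2]), ([22, 68, 27, 12, 130], [386.3, 264.0])]
scene 190 [([43, 23, 9, 6, 41], [397.2, 215.2]), ([34, 22, 33, 27, 393], [400.7, 227.9])]
scene 210 [([34, 23, 32, 25, 311], [400.0, 227.6])]
top 170 [([14, 15, 50, 34, 796], [146.3, 226.0]), ([26, 22, 13, 10, 108], [142.2, 221.7])]
top 190 [([15, 15, 37, 34, 512], [142.7, 226.7])]
top 210 [([15, 15, 36, 33, 472], [142.5, 226.6])]
base top [0.52792715 0.23479454 0.01      ] scene [0.53100986 0.239479   0.01      ]
ring (array([0.52505871, 0.24880016, 0.10698467]), [np.float64(0.0018763023352362288), np.float64(0.00187630233523624)])
flask base [0.55850599 0.05811552 0.017     ] cap (array([0.55886219, 0.05884333, 0.09332248]), [np.float64(0.0014612799291659141), np.float64(0.0014612799291659848)])
```

View pics/crop1.png

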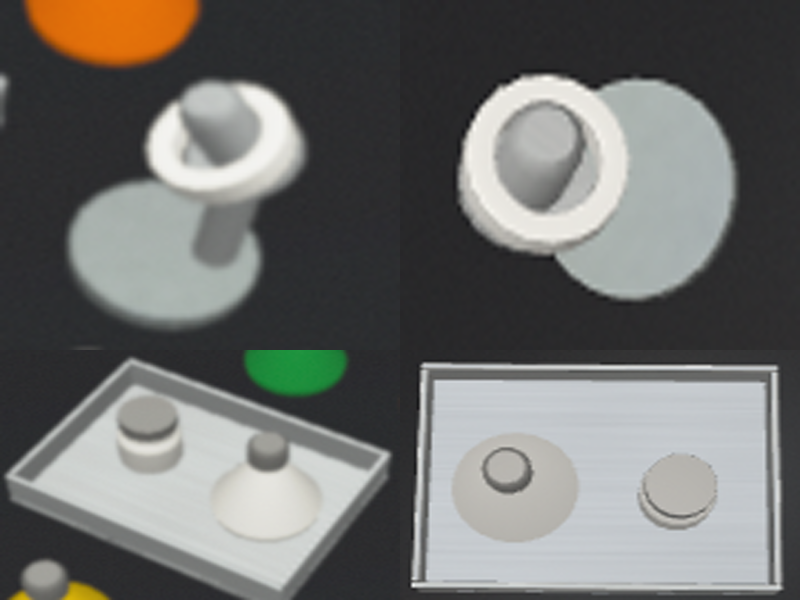

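```bash
python3 - <<'E'
from bench import manip
import pickle,numpy as np
from h import *
d=pickle.load(open('c0.pkl','rb'));T,S=d['top'],d['scene']
print('pegtop',tri([ray(T,(143.8,220.6)),ray(S,(397.3,215))]))
c=manip.capture('wrist');print(np.round(c['mount'],3),{k:c[k] for k in c if k not in('pixels','mount')})
s=manip.observe()
print('shift rows', s['tcp_rot'].T@(np.array([.5,.16,.33])-s['tool_pos'])/.8)
E
```

```text
pegtop (array([0.53117561, 0.23584823, 0.14275611]), [np.float64(0.0030126739742568345), np.float64(0.0030126739742568237)])
[[ 0.001  0.962  0.274  0.068]
 [ 1.    -0.    -0.001 -0.001]
 [-0.001  0.274 -0.962 -0.069]
 [ 0.     0.     0.     1.   ]] {'fx': 357.4554229711783, 'fy': 357.4554229711783, 'cx': 286.2192844925718, 'cy': 209.77225431667387}
shift rows [-0.56401629 -0.47669284 -0.03311545]
```

```bash
python3 -m inch '[[-0.573,-0.378,0,0,0,0],[-0.573,-0.378,0,0,0,0],[-0.573,-0.378,0,0,0,0],[-0.573,-0.378,0,0,0,0],[-0.573,-0.378,0,0,0,0]]'
python3 -m inch '[[-0.356,-0.235,0,0,0,0],[-0.356,-0.235,0,0,0,0],[-0.356,-0.235,0,0,0,0],[-0.356,-0.235,0,0,0,0],[-0.356,-0.235,0,0,0,0]]'
python3 -m inch '[[-0.14,-0.092,0,0,0,0],[-0.14,-0.092,0,0,0,0],[-0.14,-0.092,0,0,0,0.2],[-0.14,-0.092,0,0,0,0.4],[-0.14,-0.092,0,0,0,0.4]]'
```

```text
clock: 0.57
tool_pos: [0.2905, 0.4808, 0.3035]
tcp_rot: [[-0.975, 0.224, -0.0], [0.224, 0.975, -0.0], [0.0, -0.0, -1.0]]
contact_force: [0.4, -0.1, -0.4]
gripper_width: 0.0851
grip_force: 0.0
clock: 0.98
tool_pos: [0.4343, 0.3297, 0.3038]
tcp_rot: [[-0.974, 0.225, -0.0], [0.225, 0.974, 0.0], [0.0, 0.0, -1.0]]
contact_force: [-0.1, -0.4, 0.4]
gripper_width: 0.0858
grip_force: 0.0
clock: 1.4
tool_pos: [0.5279, 0.2319, 0.3034]
tcp_rot: [[-0.852, 0.523, -0.0], [0.523, 0.852, -0.001], [0.0, -0.001, -1.0]]
contact_force: [-0.7, 0.2, 0.9]
gripper_width: 0.0858
grip_force: 0.0
```

```bash
python3 -m inch '[[0,0,0,0,0,0.16],[0,0,0,0,0,0.32],[0,0,0,0,0,0.48],[0,0,0,0,0,0.64],[0,0,0,0,0,0.78]]'
python3 -m inch '[[0,0,0,0,0,0],[0,0,0,0,0,0]]'
python3 - <<'E'
from bench import manip
import cv2,pickle
s=manip.observe();c=manip.capture('wrist');pickle.dump((s,c),open('w1.pkl','wb'))
print(s['joints'],s['tcp_rot'][:,1]);cv2.imwrite('pics/w1.png',c['pixels'][:,:,::-1])
E
```

```text
clock: 1.82
tool_pos: [0.5259, 0.2345, 0.3034]
tcp_rot: [[-0.4, 0.917, -0.001], [0.917, 0.4, -0.0], [0.0, -0.001, -1.0]]
contact_force: [0.9, -0.2, -0.1]
gripper_width: 0.0855
grip_force: 0.0
clock: 1.98
tool_pos: [0.5259, 0.2346, 0.3036]
tcp_rot: [[-0.408, 0.913, -0.001], [0.913, 0.408, -0.0], [0.0, -0.001, -1.0]]
contact_force: [0.6, -0.1, 0.4]
gripper_width: 0.0857
grip_force: 0.0
[ 3.26350923e-01 -3.86631005e-02  1.81860658e+00 -2.78373049e-05
  1.36222980e+00 -9.37494233e-02] [ 9.13045507e-01  4.07857284e-01 -5.80633135e-04]
```

View pics/w1.png

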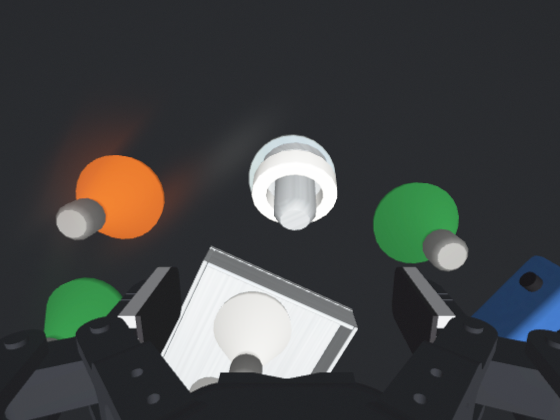

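The wrist view shows the ring centred near (294,185), with the peg running straight down the image to its tip at (294,214). So the tool's x is already about along the stand's x.

```bash
python3 -m inch '[[-0.013,0.0065,0.02,0,0.14,0],[-0.026,0.0065,0.04,0,0.28,0],[-0.039,0.0065,0.06,0,0.42,0],[-0.052,0.0065,0.08,0,0.56,0],[-0.064,0.0065,0.104,0,0.667,0]]'
python3 -m inch '[[0,0,0,0,0,0],[0,0,0,0,0,0],[0,0,0,0,0,0]]'
python3 - <<'E'
from bench import manip
import cv2,pickle
s=manip.observe();c=manip.capture('wrist');pickle.dump((s,c),open('w2.pkl','wb'))
print(s['joints'],s['tcp_rot']);cv2.imwrite('pics/w2.png',c['pixels'][:,:,::-1])
E
```

```text
clock: 2.45
tool_pos: [0.5523, 0.1891, 0.2211]
tcp_rot: [[-0.353, 0.914, -0.201], [0.789, 0.406, 0.462], [0.504, 0.004, -0.864]]
contact_force: [0.7, -0.5, -0.9]
gripper_width: 0.0852
grip_force: 0.0
clock: 2.7
tool_pos: [0.5518, 0.1903, 0.2216]
tcp_rot: [[-0.352, 0.914, -0.202], [0.792, 0.406, 0.457], [0.499, 0.001, -0.866]]
contact_force: [0.1, 0.2, 0.4]
gripper_width: 0.0855
grip_force: 0.0
[ 0.07391669  0.10845525  1.85817601  0.49849996  1.39014755 -0.48991336] [[-0.35248291  0.91383544 -0.20164471]
 [ 0.79154067  0.40608242  0.45668417]
 [ 0.49921855  0.00136338 -0.86647503]]
```

View pics/w2.png

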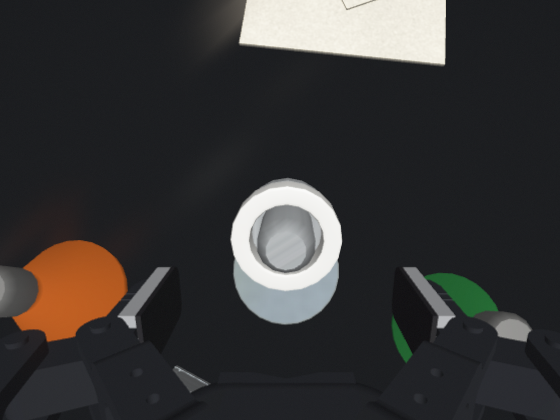

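The tilted view has ring, peg and base all symmetric about column 286: ring face centre about (286,238), spanning columns 231–342. I'll measure this from both wrist views.

```bash
python3 - <<'E'
import pickle,numpy as np,cv2
from h import *
def load(f):
    s,c=pickle.load(open(f,'rb'));W=np.eye(4);W[:3,:3]=s['tcp_rot'];W[:3,3]=s['tool_pos'];return s,c,W@c['mount']
R=[]
for f,(x0,y0,w,h) in {'w1.pkl':(235,120,120,120),'w2.pkl':(215,160,145,150)}.items():
    s,c,T=load(f);g=c['pixels'][y0:y0+h,x0:x0+w].min(2)
    print(f,'col profile',g[(238-160) if f=='w2.pkl' else 60,::4].tolist());print('row profile',g[::4,w//2].tolist())
    for t in (200,225,245):
        m=(g>t).astype(np.uint8)
        cs,hi=cv2.findContours(m,cv2.RETR_CCOMP,cv2.CHAIN_APPROX_NONE)
        for q,hh in zip(cs,hi[0]):
            if len(q)>60: e=cv2.fitEllipse(q);print(t,'hole' if hh[3]>=0 else 'outer',len(q),np.round(np.array(e[0])+[x0,y0],1),np.round(e[1],1),round(e[2]))
E
```

```text
w1.pkl col profile [45, 45, 43, 43, 209, 200, 254, 254, 254, 254, 185, 157, 174, 185, 190, 189, 195, 192, 180, 169, 251, 254, 254, 254, 254, 185, 42, 42, 42, 42]
row profile [43, 43, 42, 42, 202, 212, 187, 192, 240, 243, 244, 255, 254, 254, 189, 189, 191, 193, 194, 195, 211, 227, 235, 225, 229, 225, 227, 222, 42, 43]
200 outer 94 [295.  213.9] [28.6 31.8] 22
200 outer 351 [292.5 179.7] [81.4 88.1] 165
200 hole 141 [294.4 169.7] [52.7 66.9] 90
225 outer 94 [292.3 213. ] [11.6 24.5] 59
225 outer 329 [295.3 188.3] [73. 76.] 60
245 outer 292 [294.3 193. ] [58.9 77.1] 90
w2.pkl col profile [29, 30, 28, 28, 208, 239, 239, 239, 238, 127, 188, 105, 126, 149, 181, 183, 183, 178, 176, 180, 184, 179, 154, 142, 123, 156, 170, 169, 239, 239, 239, 239, 29, 28, 28, 29, 28]
row profile [28, 29, 28, 29, 29, 149, 183, 249, 243, 240, 238, 194, 132, 134, 136, 145, 160, 169, 182, 177, 179, 182, 175, 180, 180, 181, 174, 174, 121, 247, 240, 238, 237, 156, 157, 157, 157, 158]
200 outer 301 [286.1 238. ] [103.3 109.1] 92
200 hole 207 [286.1 239. ] [70.6 75.8] 94
225 outer 297 [286.  237.9] [102.1 108.2] 93
225 hole 209 [286. 239.] [71.5 76.8] 93
245 outer 120 [293.2 142.8] [91.  95.5] 94
```

```bash
python3 - <<'E'
import pickle,numpy as np
from h import *
def load(f):
    s,c=pickle.load(open(f,'rb'));W=np.eye(4);W[:3,:3]=s['tcp_rot'];W[:3,3]=s['tool_pos'];return s,c,W@c['mount'],W
s1,c1,T1,_=load('w1.pkl');s2,c2,T2,W=load('w2.pkl')
d=pickle.load(open('c0.pkl','rb'))
a=ray(c1,(294.3,193),T1);b=ray(c2,(286,238.2),T2)
P,r=tri([a,b]);I=np.linalg.inv(W);print('tri top face',P,r,'tool',(I@np.r_[P,1])[:3])
D=T2[:3,3]+b[1]*.205/(-(T2[:3,:3].T@b[1])[2]);print('by size',D,(I@np.r_[D,1])[:3])
n=-W[:3,2]
for Q in(P,D):print('centre',Q-.008*n)
P,r=tri([ray(d['top'],(142.2,226.7)),ray(d['scene'],(400.4,226.7)),b]);print('3view',P,r)
E
```

```text
tri top face [0.52939703 0.24371458 0.11209089] [np.float64(0.00015053387779370684), np.float64(0.00015053387779356218)] tool [-0.00449723  0.00106269  0.12381184]
by size [0.5293189  0.24351664 0.11292505] [-0.00420995  0.00091204  0.12301442]
centre [0.52778387 0.24736806 0.10515909]
centre [0.52770574 0.24717011 0.10599325]
3view [0.52740121 0.24686093 0.1078182 ] [np.float64(0.000514764069787888), np.float64(0.0031877544384156715), np.float64(0.0029614375849024255)]
```

```bash
python3 -m inch '[[-0.0054,0.00125,0.03,0,0,0],[-0.0054,0.00125,0.05,0,0,0],[-0.0054,0.00125,0.07,0,0,0],[-0.0054,0.00125,0.085,0,0,0],[-0.0054,0.00125,0.1,0,0,0]]'
python3 -m inch '[[0,0,0,0,0,0],[0,0,0,0,0,0],[0,0,0,0,0,0]]'
python3 - <<'E'
from bench import manip
import cv2,pickle
s=manip.observe();c=manip.capture('wrist');pickle.dump((s,c),open('w3.pkl','wb'))
cv2.imwrite('pics/w3.png',c['pixels'][:,:,::-1])
E
```

```text
clock: 3.17
tool_pos: [0.5379, 0.225, 0.1502]
tcp_rot: [[-0.354, 0.913, -0.201], [0.791, 0.407, 0.457], [0.499, 0.003, -0.866]]
contact_force: [-0.1, -0.6, 0.2]
gripper_width: 0.0853
grip_force: 0.0
clock: 3.42
tool_pos: [0.5383, 0.2237, 0.1504]
tcp_rot: [[-0.352, 0.914, -0.201], [0.791, 0.406, 0.457], [0.5, 0.002, -0.866]]
contact_force: [1.2, 0.8, 0.1]
gripper_width: 0.0854
grip_force: 0.0
```

View pics/w3.png

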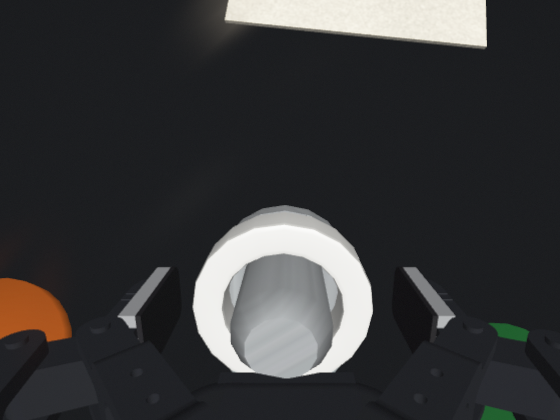

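The ring spans columns 194–372, centred between the fingers. I go 4 mm deeper and close.

```bash
python3 -m inch '[[0,-0.001,0.0025,0,0,0],[0,-0.001,0.005,0,0,0],[0,-0.001,0.005,0,0,0]]'
python3 -m inch '[[0,0,0,0,0,0],[0,0,0,0,0,0],[0,0,0,0,0,0],[0,0,0,0,0,0],[0,0,0,0,0,0]]' 0.5 60
python3 -m inch '[[0,0,0,0,0,0],[0,0,0,0,0,0],[0,0,0,0,0,0]]'
```

```text
clock: 3.72
tool_pos: [0.5362, 0.2249, 0.1458]
tcp_rot: [[-0.351, 0.914, -0.203], [0.792, 0.405, 0.457], [0.5, -0.0, -0.866]]
contact_force: [-0.4, 0.5, -0.7]
gripper_width: 0.0856
grip_force: 0.0
clock: 4.13
tool_pos: [0.5366, 0.2246, 0.1465]
tcp_rot: [[-0.351, 0.914, -0.202], [0.792, 0.405, 0.457], [0.5, 0.001, -0.866]]
contact_force: [-0.8, -4.4, 4.8]
gripper_width: 0.063
grip_force: 64.9
clock: 4.38
tool_pos: [0.5366, 0.2247, 0.1465]
tcp_rot: [[-0.351, 0.914, -0.202], [0.792, 0.405, 0.457], [0.5, 0.001, -0.866]]
contact_force: [-1.3, -5.8, 4.7]
gripper_width: 0.063
grip_force: 65.0
```

```bash
python3 -m inch '[[0.004,0,-0.005,0,0,0],[0.004,0,-0.02,0,0,0],[0.004,0,-0.035,0,0,0],[0.004,0,-0.05,0,0,0],[0.004,0,-0.065,0,0,0]]'
python3 -m inch '[[0,0,-0.02,0,0,0],[0,0,-0.035,0,0,0],[0,0,-0.035,0,0,0],[0,0,-0.035,0,0,0],[0,0,-0.035,0,0,0]]'
python3 - <<'E'
from bench import manip
import cv2,pickle
s=manip.observe();c=manip.capture('wrist');pickle.dump((s,c),open('w4.pkl','wb'))
cv2.imwrite('pics/w4.png',c['pixels'][:,:,::-1]);print(s['tcp_rot'],s['tool_pos'])
E
```

```text
clock: 4.8
tool_pos: [0.5459, 0.2032, 0.1936]
tcp_rot: [[-0.351, 0.914, -0.202], [0.792, 0.405, 0.457], [0.5, 0.0, -0.866]]
contact_force: [0.1, 0.0, -2.7]
gripper_width: 0.0633
grip_force: 66.2
clock: 5.22
tool_pos: [0.551, 0.1909, 0.2162]
tcp_rot: [[-0.35, 0.914, -0.203], [0.792, 0.405, 0.457], [0.5, -0.001, -0.866]]
contact_force: [-0.5, 0.6, -3.0]
gripper_width: 0.0632
grip_force: 66.3
[[-3.50442248e-01  9.14256577e-01 -2.03285862e-01]
 [ 7.91741863e-01  4.05135001e-01  4.57176610e-01]
 [ 5.00334940e-01 -7.35928167e-04 -8.65831627e-01]] [0.55098622 0.19085402 0.21624639]
```

View pics/w4.png

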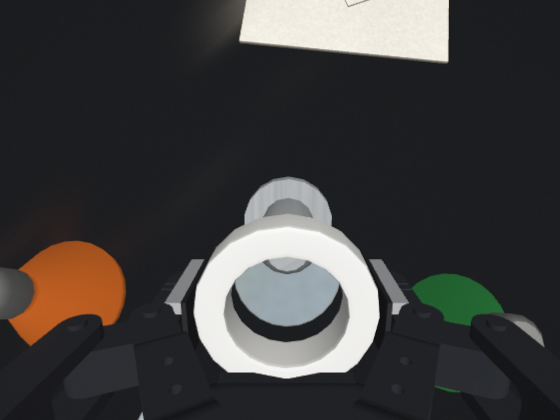

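The ring is held squarely, off the peg, at columns 196–379. Now I level it, raising the tool.

```bash
python3 -m inch '[[0.005,0,-0.009,0,-0.14,0],[0.01,0,-0.018,0,-0.28,0],[0.015,0,-0.027,0,-0.42,0],[0.02,0,-0.035,0,-0.56,0],[0.025,0,-0.043,0,-0.667,0]]'
python3 -m inch '[[0,0,0,0,0,0],[0,0,0,0,0,0]]'
python3 - <<'E'
from bench import manip
import numpy as np,pickle,cv2
s=manip.observe();R=s['tcp_rot'];print(R.round(4),s['tool_pos'],R.T@(np.array([.591,-.015,.26])-s['tool_pos'])/.8)
_,c=pickle.load(open('w4.pkl','rb'));g=c['pixels'].min(2)
for t in(215,230):
    m=(g>t).astype(np.uint8);m[:205]=0;m[366:]=0;m[:,:190]=0;m[:,390:]=0
    cs,hi=cv2.findContours(m,cv2.RETR_CCOMP,cv2.CHAIN_APPROX_NONE)
    for q in cs:
        q=q.reshape(-1,2);q=q[q[:,1]<364]
        if len(q)>100: e=cv2.fitEllipse(q);print(t,len(q),np.round(e[0],1),np.round(e[1],1),round(e[2]))
M=c['mount']
def tl(p,dep): return (M@np.r_[np.array([(p[0]-c['cx'])/c['fx'],-(p[1]-c['cy'])/c['fy'],-1])*dep,1])[:3]
for v in(295,300,305,310):print(v,tl((287.5,v),.125))
E
```

```text
clock: 5.68
tool_pos: [0.5506, 0.1917, 0.2563]
tcp_rot: [[-0.406, 0.914, 0.001], [0.914, 0.406, -0.004], [-0.004, -0.001, -1.0]]
contact_force: [-1.5, 0.6, -4.3]
gripper_width: 0.063
grip_force: 66.3
clock: 5.85
tool_pos: [0.5505, 0.1921, 0.2559]
tcp_rot: [[-0.407, 0.913, -0.002], [0.913, 0.407, 0.002], [0.003, -0.001, -1.0]]
contact_force: [0.4, 0.1, -3.3]
gripper_width: 0.063
grip_force: 66.3
[[-4.070e-01  9.134e-01 -1.900e-03]
 [ 9.134e-01  4.070e-01  2.100e-03]
 [ 2.700e-03 -9.000e-04 -1.000e+00]] [0.55050344 0.19212718 0.25592218] [-0.25708454 -0.05913537 -0.00573088]
215 649 [286.3 302.6] [138.9 173.3] 91
230 649 [286.3 302.9] [138.6 172. ] 91
295 [0.00464538 0.00142309 0.04236405]
300 [0.00296334 0.00142452 0.0418867 ]
305 [0.00128129 0.00142595 0.04140934]
310 [-0.00040075  0.00142739  0.04093199]
```

```bash
python3 -m inch '[[-0.257,-0.059,-0.006,0,0,0],[-0.257,-0.059,-0.006,0,0,0],[-0.257,-0.059,-0.006,0,0,0],[-0.257,-0.059,-0.006,0,0,0],[-0.257,-0.059,-0.006,0,0,0]]'
python3 -m inch '[[0,0,0,0,0,0],[0,0,0,0,0,0],[0,0,0,0,0,0]]'
python3 - <<'E'
from bench import manip
import cv2,pickle
s=manip.observe();c=manip.capture('wrist');pickle.dump((s,c),open('w5.pkl','wb'));cv2.imwrite('pics/w5.png',c['pixels'][:,:,::-1])
E
python3 -m inch '[[0.04,0,0,0,0,0],[0.08,0,0,0,0,0],[0.08,0,0,0,0,0],[0.08,0,0,0,0,0],[0.08,0,0,0,0,0]]'
python3 - <<'E'
from bench import manip
import cv2,pickle,numpy as np
s=manip.observe();c=manip.capture('wrist');pickle.dump((s,c),open('w6.pkl','wb'))
a=cv2.imread('pics/w5.png');cv2.imwrite('pics/w56.png',cv2.resize(np.hstack([a[:,80:480],c['pixels'][:,80:480,::-1]]),(800,420)))
E
```

```text
clock: 6.27
tool_pos: [0.5903, -0.0157, 0.2594]
tcp_rot: [[-0.405, 0.914, -0.003], [0.914, 0.405, 0.003], [0.004, -0.002, -1.0]]
contact_force: [1.2, 0.4, -2.6]
gripper_width: 0.0631
grip_force: 66.4
clock: 6.52
tool_pos: [0.5903, -0.0139, 0.2596]
tcp_rot: [[-0.404, 0.915, -0.003], [0.915, 0.404, 0.002], [0.003, -0.002, -1.0]]
contact_force: [0.2, 1.1, -2.0]
gripper_width: 0.0631
grip_force: 66.4
clock: 6.98
tool_pos: [0.5647, 0.0462, 0.261]
tcp_rot: [[-0.407, 0.913, -0.0], [0.913, 0.407, 0.0], [0.0, -0.0, -1.0]]
contact_force: [1.1, 0.5, -2.2]
gripper_width: 0.063
grip_force: 66.5
```

View pics/w56.png

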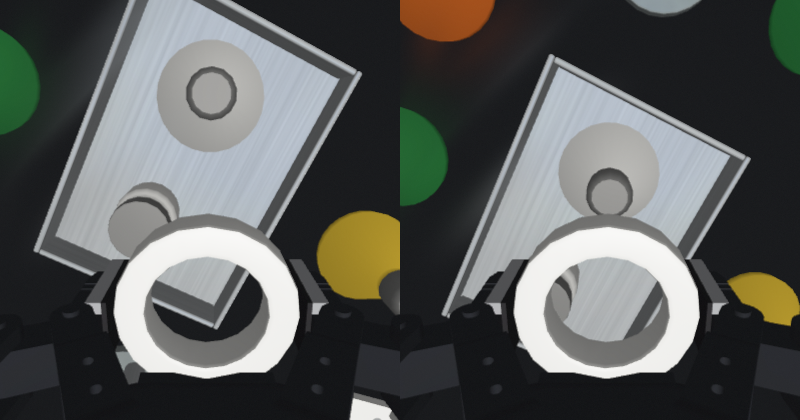

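Left (w5): the flask cap is at crop (211,93). Right (w6): the cap is at crop (209,193), just above the held ring. I triangulate the light cap disc and the flask base circle.

```bash
python3 - <<'E'
import pickle,numpy as np,cv2
from h import *
rs=[]
for f,(u,v) in {'w5.pkl':(291,93),'w6.pkl':(289,194)}.items():
    s,c=pickle.load(open(f,'rb'));W=np.eye(4);W[:3,:3]=s['tcp_rot'];W[:3,3]=s['tool_pos'];T=W@c['mount']
    im=c['pixels'].copy();h=im.copy();msk=np.zeros((422,562),np.uint8)
    cv2.floodFill(h,msk,(u,v),(255,0,255),(10,)*3,(10,)*3,cv2.FLOODFILL_FIXED_RANGE)
    q=max(cv2.findContours(msk[1:-1,1:-1],cv2.RETR_EXTERNAL,cv2.CHAIN_APPROX_NONE)[0],key=len)
    e=cv2.fitEllipse(q);print(f,s['tool_pos'],np.round(e[0],1),np.round(e[1],1),len(q))
    rs.append(ray(c,e[0],T));print('at z .103',plane(c,e[0],.103,T))
    # held ring: white face
    m=(im.min(2)>235).astype(np.uint8);m[:205]=0
    cs,hi=cv2.findContours(m,cv2.RETR_CCOMP,cv2.CHAIN_APPROX_NONE)
    for q,hh in zip(cs,hi[0]):
        if len(q)>150:
            k=q[q[:,0,1]<368];e=cv2.fitEllipse(k);p=np.array(e[0]);dep=c['fx']*(.042 if hh[3]>=0 else .064)/max(e[1])
            P=c['mount']@np.r_[np.array([(p[0]-c['cx'])/c['fx'],-(p[1]-c['cy'])/c['fy'],-1])*dep,1];print('ring',hh[3]>=0,p.round(1),np.round(e[1],1),P[:3].round(4))
print(tri(rs))
E
```

```text
w5.pkl [ 0.59033832 -0.0139145   0.25963201] [291.2  92.7] [37.  39.2] 109
at z .103 [0.56259707 0.05834457 0.103     ]
ring False [287.2 307.9] [159.  179.4] [-0.0007  0.0013  0.0442]
ring True [286.9 311.5] [113.8 130.5] [0.0049 0.0012 0.0328]
w6.pkl [0.5647043  0.04622404 0.26103314] [289.2 196.5] [33.  34.4] 97
at z .103 [0.5624277  0.05878145 0.103     ]
ring False [287.2 307.9] [159.  179.4] [-0.0007  0.0013  0.0442]
ring True [286.9 311.6] [113.7 130.5] [0.0048 0.0012 0.0328]
(array([0.56259583, 0.05842077, 0.10136922]), [np.float64(9.221326718262047e-06), np.float64(9.221326718312818e-06)])
```

```bash
python3 - <<'E'
import pickle,numpy as np
s,c=pickle.load(open('w6.pkl','rb'));g=c['pixels'].min(2).astype(int);M=c['mount']
col=g[:,287];print([(i,col[i]) for i in list(range(218,266,2))+list(range(336,378,2))])
for r in(300,310,320):print(r,[i for i in range(180,395) if abs(g[r,i]-g[r,i-1])>40])
def pz(v,z,u=287):
    d=M[:3,:3]@np.array([(u-c['cx'])/c['fx'],-(v-c['cy'])/c['fy'],-1]);return (M[:3,3]+d*(z-M[2,3])/d[2]).round(4)
for v in(228,257,347,349,372):print(v,pz(v,.041))
for u in (195,225,349,380):print(u,pz(308,.041,u))
E
```

```text
[(218, np.int64(111)), (220, np.int64(112)), (222, np.int64(113)), (224, np.int64(116)), (226, np.int64(142)), (228, np.int64(243)), (230, np.int64(246)), (232, np.int64(247)), (234, np.int64(246)), (236, np.int64(246)), (238, np.int64(245)), (240, np.int64(244)), (242, np.int64(244)), (244, np.int64(243)), (246, np.int64(243)), (248, np.int64(242)), (250, np.int64(241)), (252, np.int64(240)), (254, np.int64(237)), (256, np.int64(220)), (258, np.int64(177)), (260, np.int64(179)), (262, np.int64(180)), (264, np.int64(178)), (336, np.int64(170)), (338, np.int64(169)), (340, np.int64(172)), (342, np.int64(116)), (344, np.int64(109)), (346, np.int64(109)), (348, np.int64(110)), (350, np.int64(110)), (352, np.int64(110)), (354, np.int64(110)), (356, np.int64(111)), (358, np.int64(111)), (360, np.int64(112)), (362, np.int64(112)), (364, np.int64(116)), (366, np.int64(133)), (368, np.int64(234)), (370, np.int64(243)), (372, np.int64(238)), (374, np.int64(238)), (376, np.int64(237))]
300 [194, 195, 226, 250, 252, 326, 348, 378, 379]
310 [181, 182, 193, 194, 224, 320, 339, 349, 379, 380, 392, 393]
320 [195, 196, 225, 314, 349, 378, 379]
228 [0.0305 0.0012 0.041 ]
257 [0.0203 0.0012 0.041 ]
347 [-0.0146  0.0013  0.041 ]
349 [-0.0154  0.0013  0.041 ]
372 [-0.0253  0.0013  0.041 ]
195 [ 0.0012 -0.0306  0.041 ]
225 [ 0.0012 -0.0202  0.041 ]
349 [0.0012 0.0228 0.041 ]
380 [0.0012 0.0335 0.041 ]
```

Ring centre in the tool frame is about (-1.4, 1.3, 49) mm, and the flask axis is at (0.5625, 0.0586). I line it up and go down to just above the cap.

```bash
python3 -m inch '[[0.0171,0.0021,0.02,0,0,0],[0.0171,0.0021,0.06,0,0,0],[0.0171,0.0021,0.09,0,0,0],[0.0171,0.0021,0.11,0,0,0],[0.0171,0.0021,0.115,0,0,0]]'
python3 -m inch '[[0,0,0,0,0,0],[0,0,0,0,0,0],[0,0,0,0,0,0]]'
python3 - <<'E'
from bench import manip
import cv2,pickle,numpy as np
s=manip.observe();c=manip.capture('wrist');pickle.dump((s,c),open('w7.pkl','wb'));R=s['tcp_rot']
print(s['tool_pos'],R.round(4).tolist(),'err tool mm',1e3*R.T@(np.array([.5607,.0594,.116])-s['tool_pos']))
cv2.imwrite('pics/w7.png',c['pixels'][:,:,::-1])
E
```

```text
clock: 7.45
tool_pos: [0.559, 0.0578, 0.1651]
tcp_rot: [[-0.405, 0.914, -0.007], [0.914, 0.405, -0.0], [0.003, -0.006, -1.0]]
contact_force: [-0.7, 0.1, -3.5]
gripper_width: 0.0628
grip_force: 66.5
clock: 7.7
tool_pos: [0.5622, 0.0581, 0.1712]
tcp_rot: [[-0.405, 0.914, 0.003], [0.914, 0.405, 0.0], [-0.001, 0.003, -1.0]]
contact_force: [-0.4, 0.0, -3.0]
gripper_width: 0.0629
grip_force: 66.5
[0.56224984 0.05805487 0.17121682] [[-0.4049, 0.9144, 0.0033], [0.9144, 0.4049, 0.0], [-0.0013, 0.0031, -1.0]] err tool mm [ 1.92963202 -1.04149857 55.21141273]
```

View pics/w7.png

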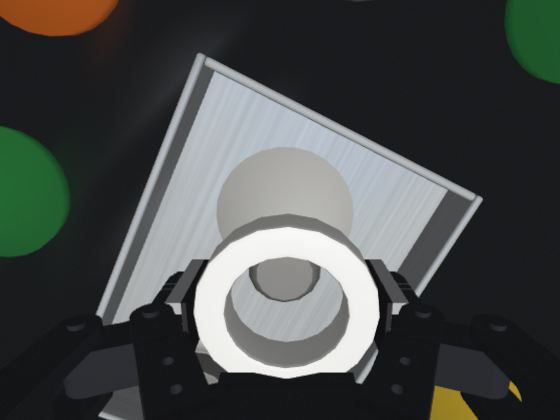

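The cap shows inside the ring's hole, at about (285,278), with the ring centred at column 287. I make a small correction and then descend slowly.

```bash
python3 -m inch '[[0.0022,-0.001,0,0,0,0],[0.0022,-0.001,0,0,0,0],[0.0022,-0.001,0.003,0,0,0],[0.0022,-0.001,0.006,0,0,0],[0.0022,-0.001,0.009,0,0,0]]'
python3 -m inch '[[0,0,0.005,0,0,0],[0,0,0.01,0,0,0],[0,0,0.015,0,0,0],[0,0,0.02,0,0,0],[0,0,0.02,0,0,0]]'
python3 - <<'E'
from bench import manip
import numpy as np
s=manip.observe();R=s['tcp_rot']
print(s['tool_pos'],R.round(4).tolist(),'err tool mm',1e3*R.T@(np.array([.5607,.0594,.116])-s['tool_pos']),s['contact_force'])
E
```

```text
clock: 8.17
tool_pos: [0.5595, 0.0596, 0.1619]
tcp_rot: [[-0.405, 0.914, 0.0], [0.914, 0.405, -0.0], [-0.0, 0.0, -1.0]]
contact_force: [-0.2, 0.2, -2.2]
gripper_width: 0.0634
grip_force: 66.6
clock: 8.58
tool_pos: [0.5588, 0.0595, 0.1446]
tcp_rot: [[-0.405, 0.914, -0.002], [0.914, 0.405, -0.0], [0.001, -0.002, -1.0]]
contact_force: [-0.2, 0.0, -2.8]
gripper_width: 0.063
grip_force: 66.6
[0.55880255 0.05952036 0.1445961 ] [[-0.4052, 0.9142, -0.0023], [0.9142, 0.4052, -0.0001], [0.0009, -0.0021, -1.0]] err tool mm [-0.90434524  1.7472276  28.59163139] [-0.21781539  0.03121669 -2.82525193]
```

```bash
python3 -m inch '[[-0.0007,0.0014,0.004,0,0,0],[-0.0007,0.0014,0.009,0,0,0],[-0.0007,0.0014,0.014,0,0,0],[-0.0007,0.0014,0.018,0,0,0],[-0.0007,0.0014,0.022,0,0,0]]'
python3 -m inch '[[0,0,0,0,0,0],[0,0,0.002,0,0,0],[0,0,0.004,0,0,0],[0,0,0.006,0,0,0],[0,0,0.008,0,0,0]]'
python3 - <<'E'
from bench import manip
import numpy as np
s=manip.observe();R=s['tcp_rot']
print(s['tool_pos'],'err tool mm',1e3*R.T@(np.array([.5607,.0594,.116])-s['tool_pos']),s['contact_force'])
E
```

```text
clock: 9.0
tool_pos: [0.5607, 0.0595, 0.1279]
tcp_rot: [[-0.405, 0.914, -0.0], [0.914, 0.405, -0.0], [0.0, -0.0, -1.0]]
contact_force: [0.0, -0.1, -3.2]
gripper_width: 0.0623
grip_force: 66.6
clock: 9.42
tool_pos: [0.5609, 0.0595, 0.122]
tcp_rot: [[-0.405, 0.914, 0.0], [0.914, 0.405, -0.0], [-0.0, 0.0, -1.0]]
contact_force: [-0.6, -0.4, -2.7]
gripper_width: 0.0626
grip_force: 66.6
[0.56088029 0.05949276 0.12204866] err tool mm [-0.01071556 -0.20427104  6.04859917] [-0.63239907 -0.41814679 -2.65484337]
```

Well aligned and 6 mm to go; I continue in small steps, watching for the force to change.

```bash
python3 -m inch '[[0,0,0.001,0,0,0],[0,0,0.002,0,0,0],[0,0,0.003,0,0,0],[0,0,0.004,0,0,0],[0,0,0.005,0,0,0]]'
python3 -m inch '[[0,0,0.001,0,0,0],[0,0,0.0015,0,0,0],[0,0,0.002,0,0,0],[0,0,0.002,0,0,0]]'
```

```text
clock: 9.83
tool_pos: [0.5608, 0.0595, 0.118]
tcp_rot: [[-0.405, 0.914, 0.0], [0.914, 0.405, -0.0], [-0.0, 0.0, -1.0]]
contact_force: [0.3, 0.6, -2.3]
gripper_width: 0.0631
grip_force: 66.6
clock: 10.17
tool_pos: [0.5607, 0.0595, 0.1163]
tcp_rot: [[-0.405, 0.914, -0.0], [0.914, 0.405, -0.0], [0.0, -0.0, -1.0]]
contact_force: [0.8, 0.3, -2.9]
gripper_width: 0.0631
grip_force: 66.6
```

```bash
python3 -m inch '[[0,0,0.001,0,0,0],[0,0,0.002,0,0,0],[0,0,0.002,0,0,0]]'
python3 -m inch '[[0,0,0.001,0,0,0],[0,0,0.002,0,0,0],[0,0,0.002,0,0,0]]'
```

```text
clock: 10.42
tool_pos: [0.5607, 0.0595, 0.1147]
tcp_rot: [[-0.405, 0.914, -0.0], [0.914, 0.405, -0.0], [-0.0, -0.0, -1.0]]
contact_force: [0.2, -0.3, -3.0]
gripper_width: 0.0632
grip_force: 66.6
clock: 10.67
tool_pos: [0.5611, 0.0593, 0.1134]
tcp_rot: [[-0.405, 0.914, 0.001], [0.914, 0.405, -0.0], [-0.001, 0.0, -1.0]]
contact_force: [0.7, -1.6, -1.2]
gripper_width: 0.0632
grip_force: 66.7
```

```bash
python3 -m inch '[[0,0,0.001,0,0,0],[0,0,0.0015,0,0,0],[0,0,0.0015,0,0,0]]'
python3 - <<'E'
from bench import manip
import cv2
print(manip.observe()['contact_force'])
c=manip.capture('wrist');d=manip.capture('scene')
import numpy as np
a=cv2.resize(d['pixels'][150:280,200:370],(549,420),interpolation=cv2.INTER_CUBIC)
cv2.imwrite('pics/w8.png',cv2.resize(np.hstack([c['pixels'][:,80:480],a]),(800,354))[:,:,::-1])
E
```

```text
clock: 10.92
tool_pos: [0.5612, 0.0592, 0.1126]
tcp_rot: [[-0.405, 0.914, 0.001], [0.914, 0.405, -0.001], [-0.001, 0.001, -1.0]]
contact_force: [-0.6, -2.7, 1.1]
gripper_width: 0.0627
grip_force: 66.8
[-0.59106817 -2.72323625  1.06355323]
```

View pics/w8.png

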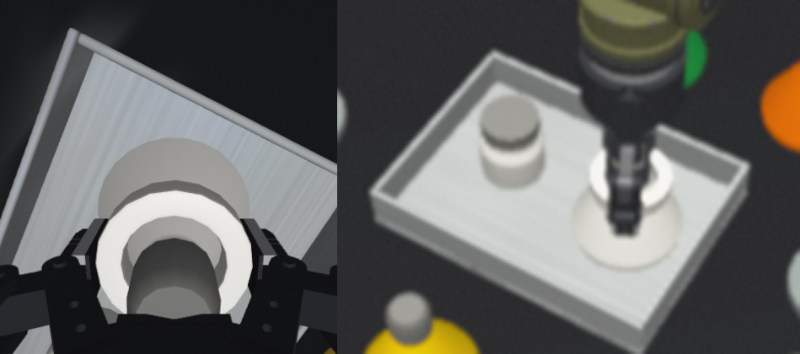

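It is in contact: the vertical force went from -3 to +1 N, with a sideways push towards -y. The ring sits around the neck in both views. I comply about 1 mm towards -y and press lightly.

```bash
python3 -m inch '[[-0.0012,-0.0006,0,0,0,0],[-0.0012,-0.0006,0.0005,0,0,0],[-0.0012,-0.0006,0.001,0,0,0],[-0.0012,-0.0006,0.001,0,0,0]]'
```

```text
clock: 11.35
tool_pos: [0.561, 0.0584, 0.1115]
tcp_rot: [[-0.405, 0.914, 0.001], [0.914, 0.405, -0.0], [-0.0, 0.001, -1.0]]
contact_force: [1.4, -2.1, 1.3]
gripper_width: 0.063
grip_force: 66.8
```

```bash
python3 -m inch '[[-0.001,-0.0,0.0005,0,0,0],[-0.001,0,0.001,0,0,0],[-0.001,0,0.0015,0,0,0],[-0.001,0,0.0015,0,0,0]]'
```

```text
clock: 11.68
tool_pos: [0.5614, 0.0577, 0.1105]
tcp_rot: [[-0.405, 0.914, 0.001], [0.914, 0.405, 0.0], [-0.0, 0.001, -1.0]]
contact_force: [0.8, -1.8, 3.9]
gripper_width: 0.0629
grip_force: 67.0
```

Firmly seated and held (net about 7 N on the shoulder). I release and look.

```bash
python3 -m inch '[[0,0,0,0,0,0],[0,0,0,0,0,0],[0,0,0,0,0,0],[0,0,0,0,0,0],[0,0,0,0,0,0]]' 1
python3 -m inch '[[0,0,-0.01,0,0,0],[0,0,-0.03,0,0,0],[0,0,-0.07,0,0,0],[0,0,-0.11,0,0,0],[0,0,-0.15,0,0,0]]'
python3 -m inch '[[-0.1,0,0,0,0,0],[-0.1,0,0,0,0,0],[-0.1,0,0,0,0,0],[-0.1,0,0,0,0,0],[-0.1,0,0,0,0,0]]'
python3 - <<'E'
from bench import manip
import cv2,pickle,numpy as np
s=manip.observe();c=manip.capture('wrist');d=manip.capture('scene');pickle.dump((s,c,d),open('w9.pkl','wb'))
a=cv2.resize(d['pixels'][150:280,200:370],(549,420),interpolation=cv2.INTER_CUBIC)
cv2.imwrite('pics/w9.png',cv2.resize(np.hstack([c['pixels'][:,80:480],a]),(800,354))[:,:,::-1])
E
```

```text
clock: 12.1
tool_pos: [0.5607, 0.0578, 0.1097]
tcp_rot: [[-0.405, 0.914, -0.001], [0.914, 0.405, 0.0], [0.0, -0.001, -1.0]]
contact_force: [-0.2, 0.5, -0.3]
gripper_width: 0.0852
grip_force: 0.0
clock: 12.52
tool_pos: [0.5606, 0.0577, 0.2316]
tcp_rot: [[-0.405, 0.914, -0.001], [0.914, 0.405, 0.0], [0.0, -0.001, -1.0]]
contact_force: [1.0, 0.0, -0.5]
gripper_width: 0.0857
grip_force: 0.0
clock: 12.93
tool_pos: [0.5932, -0.0154, 0.23]
tcp_rot: [[-0.405, 0.914, -0.001], [0.914, 0.405, 0.0], [0.001, -0.0, -1.0]]
contact_force: [0.5, 1.4, 0.0]
gripper_width: 0.0855
grip_force: 0.0
```

View pics/w9.png

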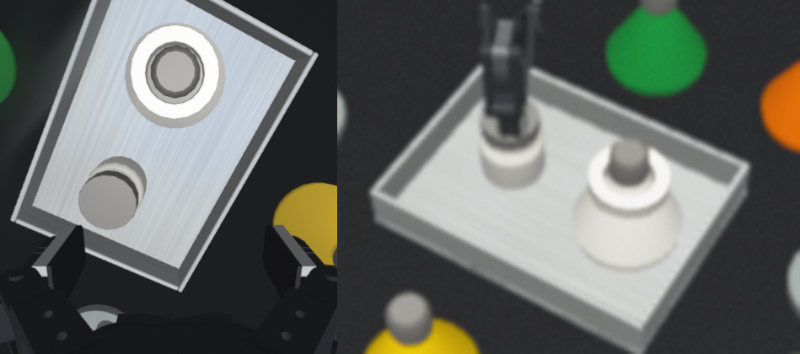

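The ring lies level and concentric around the neck at left crop (175,72), the flask is upright in place, and the jar is untouched. I'm handing in.

```bash
python3 -m inch '[[0,0,0,0,0,0],[0,0,0,0,0,0],[0,0,0,0,0,0]]' && python3 -c "
from bench import manip
print(manip.finish_job())"
```

```text
clock: 13.28
tool_pos: [0.5932, -0.0148, 0.23]
tcp_rot: [[-0.406, 0.914, -0.0], [0.914, 0.406, 0.0], [0.0, -0.0, -1.0]]
contact_force: [0.4, -0.7, 0.1]
gripper_width: 0.0856
grip_force: 0.0
the job is handed in; nothing more can be done
None
```

The larger ring was held until it rested on the flask's shoulder, then released; the last pictures show it level around the neck, with the flask upright and the jar untouched. The job was handed in at about 13 s, and no verdict came back.

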